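# Consolidate the paint-pot trays

## Robot

A 6-joint arm with a two-finger parallel gripper is mounted at the origin on the work surface. World frame = base frame: x ahead of the robot, y to its left, z up, the work surface at z = 0. Lengths are in m, angles in rad, forces in N, time in s.
With the tool pointing down it reaches from about 0.35 to 0.875 m from the base axis. Payload 4.2 kg.
Tool frame: the origin (TCP) lies midway between the tips of the shut fingers; the grasp point (between the pads) lies 19 mm behind it; z points along the fingers, y is the direction in which the jaws open and shut (so a half turn about z gives the same grasp; the last joint's range is limited). The gripper opens to 85 mm and grips with 20 to 120 N. Pads are 22 mm wide; open, the fingers measure 114 mm over their backs; the gripper's body (76 mm by 85 mm) begins 54 mm behind the grasp point. The pads swing forward as they close: fully open they stand 13 mm farther back than shut.
Start: joints at [-0.918, 0.385, 0.008, 0, -1.194, -0.259], TCP at [0.24, -0.577, 0.231] pointing down, gripper open.
Joint ranges: [-3.14, 3.14], [-1.21, 2.06], [-1.07, 1.41], [-3.16, 2.05], [-2.99, -0.16], [-3.1, 3.1]. Speed limits (rad/s): [2.79, 2.79, 3.14, 3.14, 3.14, 3.14].

## Interface

Orientations are given as a rotation vector (axis times angle).
In Python, from bench import manip, vision gives the robot as it stands.
- The arm moves only by the tool send_rows, never from a script. Its argument "targets" is a list that holds one entry, the list of rows, each a list of 7 numbers: the shift along the tool's x, y, z in m, then the turn, a rotation vector about the tool's x, y, z in degrees, then the finger opening in m, from 0 to 0.0854. A call has exactly 8 rows; each row shifts and turns the commanded pose from where the row before left it, along the tool's axes as they then stand; what a row does not reach is not made up. A row lasts 1/8 s, in which the tool goes at most 62.5 mm and 10.7 degrees, less where a joint would pass 70% of its speed; a pose out of reach is approached as far as the arm can. A call is refused whole if a number of a shift passes 0.0625 or a number of a turn 10.7, either way. A call with a gripper value outside its range is refused whole. The fingers move at their own pace and stop on an object; "squeeze" is the grip in N (left out, the last holds). Time passes only in rows, so rows that do not move let the fingers close, or fill a call up. It gives the time, the measured TCP pose, the force and the opening at its end, in the units of the state.
- manip.get_obs(): the state, without advancing time (a new reading comes with each control period).
- vision.grab_frame(name): name is "scene" or "top" or "wrist"; returns a dict with "pixels" (480x640x3 uint8, red, green, blue), "range_z" (480x640 float32, m along the optical axis (not along the pixel's ray), 0 where there is no reading), "fx", "fy", "cx", "cy" (pixels), "eye" and "orientation" of the camera in the world. Camera axes: x right, y down, z forward; pixel columns grow to the right and rows downward; lengths in m; the calibration is good to about 2 mm. A picture is of the moment at which its call begins.
- manip.finish_job(): hands the job in, once; it reports no verdict.
The state is a dict: "time_s": time; "joint_positions": joint angles; "qvel": joint speeds; "joint_efforts": joint torques, N m; "position": TCP position; "tcp_rot": TCP orientation; "wrist_force": force on the tool from outside, world axes, zero at the start; "torque": the same for the moment, N m; "gripper_width": finger opening in m.
Only numpy, scipy, OpenCV 4.12 (cv2) and the standard library are available. Lean on these libraries where they do the work, as an engineer would, in place of code of your own. Each camera call takes 0.05 s, during which the arm holds its last target.

## Task

Two of the plywood trays each hold some of the white paint pots. Move the lone pot into the empty pocket of the tray that holds two, so that this tray is full, with all three pots standing upright on its floor; then put the emptied tray on top of the pile of empty trays, lined up with it and seated flush, its foot inside the rim of the tray below. Set the pot and the tray down rather than dropping them, do not tip a pot over, keep the fuller tray where it is and leave everything else on the table alone.

Things in the scene. Friction and masses are not known exactly. Their poses are not given: they have to be found in the camera images.
- tray_full: Loose plywood tray that holds two pots, to be filled; any of its 3 pockets may be the empty one. 190 x 62 x 34 mm. Origin: underside centre; x along it, y across, z up. It stands on a foot 174 x 46, 6 high; the 190 x 62 body spans z 6 to 34. Inner floor at z 10, walls 4 thick. Pockets 58 (x) by 54 (y), centred at x -62, 0, +62; dividers 4 thick, tops at z 24. 0.22 kg.
- tray_spare: Identical loose plywood tray (same sizes, foot, pockets and axes as tray_full; origin: underside centre) that holds one pot, in any of its pockets; to be emptied and stacked. 0.18 to 0.29 kg. Empty, it can be gripped from above across its 62 mm width at the middle, on the walls, which reach z 34.
- stack: The pile of two empty trays, same sizes as tray_full, nested foot in rim and fixed to the table; top rim 62 mm above the table. Origin: underside centre of the lowest; x along the length, y across, z up.
- stack_seat (a point): Where the origin (underside centre) of a tray lies once it sits flush on the pile: 56 above the pile's origin, 6 below the top rim; axes as those of the pile. The foot has 4 mm of play on every side within the rim; either way round fits.
- pot_a: White round paint pot with a paper label, 85 high: body 48 in diameter up to z = 68, grey screw lid 44 in diameter above it; closed, rigid, 0.11 to 0.23 kg. Origin: centre of its underside; z up. All three pots are alike. One of the two pots that start in the fuller tray.
- pot_b: White round paint pot with a paper label, 85 high: body 48 in diameter up to z = 68, grey screw lid 44 in diameter above it; closed, rigid, 0.11 to 0.23 kg. Origin: centre of its underside; z up. All three pots are alike. The other pot that starts in the fuller tray.
- pot_c: White round paint pot with a paper label, 85 high: body 48 in diameter up to z = 68, grey screw lid 44 in diameter above it; closed, rigid, 0.11 to 0.23 kg. Origin: centre of its underside; z up. All three pots are alike. The lone pot, in the tray to be emptied.
- sanding_block: Bystander, to be left alone: cork sanding block 70 x 36 x 26 mm lying among the trays; origin at its underside's centre, x along it.
- flat_brush: Bystander, to be left alone: paint brush 190 mm long lying among the trays; origin at its underside near the middle, x along it.
- tape_roll: Bystander, to be left alone: roll of white tape lying flat, 100 mm across, 45 high; origin at its underside's centre.
- ink_bottle: Bystander, to be left alone: amber bottle, 60 mm across, 150 high; origin at its underside's centre.
- brush_jar: Bystander, to be left alone: white jar 80 mm across, 100 high, with brushes standing in it up to 220; origin at its underside's centre.
- palette_knife: Bystander, to be left alone: broad palette knife 150 mm long lying in front of the robot; origin at its underside near the middle.
- mug: Bystander, to be left alone: blue mug 76 mm across, 80 high; origin at its underside's centre.
Not all that is in view belongs to the job. What is shaped like the tray_spare but pink is not meant.

How it is judged:
On the way, in this order (a step that is already met when the one before it is completed fails the run):
1. the third pot stands in the fuller tray, all three upright on its floor and let go (x of pot_a in the frame of tray_full between -0.09 and 0.09 m and y of pot_a in the frame of tray_full between -0.012 and 0.012 m and z of pot_a in the frame of tray_full between 0.007 and 0.014 m and angle between each of pot_a, pot_b, pot_c's own z axis and vertical below 0.1 rad and linear speed of each of pot_a, pot_b, pot_c below 0.03 m/s and x of pot_b in the frame of tray_full between -0.09 and 0.09 m and y of pot_b in the frame of tray_full between -0.012 and 0.012 m and z of pot_b in the frame of tray_full between 0.007 and 0.014 m and x of pot_c in the frame of tray_full between -0.09 and 0.09 m and y of pot_c in the frame of tray_full between -0.012 and 0.012 m and z of pot_c in the frame of tray_full between 0.007 and 0.014 m and angle between tray_full's own z axis and vertical below 0.05 rad and contact force between the fingers and pot_a below 0.1 N and contact force between the fingers and pot_b below 0.1 N and contact force between the fingers and pot_c below 0.1 N), for 0.2 s.
2. the emptied tray sits flush on the pile and is let go (x of tray_spare in the frame of stack_seat between -0.009 and 0.009 m and y of tray_spare in the frame of stack_seat between -0.009 and 0.009 m and z of tray_spare in the frame of stack_seat between -0.003 and 0.003 m and angle between tray_spare's own z axis and vertical below 0.04 rad and angle between the x axis of tray_spare and the x axis of stack_seat, either way round below 0.12 rad and linear speed of tray_spare below 0.03 m/s and contact force between the fingers and tray_spare below 0.1 N), for 0.2 s.
At the end, for the whole second after the job is handed in: All three pots in the tray that held two: upright (0.1 rad), on its floor (3 mm), tray level; the emptied tray on the pile within 9 mm each way, 3 mm of seated height, 0.12 rad of its direction, level (0.04 rad); all at rest and let go (all of step 1 and all of step 2 and contact force between the fingers and tray_full below 0.1 N); the robot touches nothing.
It fails at once if a pot is tipped over (more than 0.7 rad) (angle between any of pot_a, pot_b, pot_c's own z axis and vertical above 0.7 rad).
It fails at once if the fuller tray is shifted by more than 40 mm (distance of tray_full from where it was at the start of the episode above 0.04 m).
It fails at once if a bystander is shifted by more than 30 mm (distance of any of sanding_block, flat_brush, tape_roll, ink_bottle, brush_jar, palette_knife, mug from where it was at the start of the episode above 0.03 m).
It fails at once if the pot is let go more than 15 mm above the floor of the fuller tray (contact force between the fingers and pot_c below 0.1 N and z of pot_c in the frame of tray_full above 0.025 m and x of pot_c in the frame of tray_full between -0.1 and 0.1 m and y of pot_c in the frame of tray_full between -0.035 and 0.035 m).
It fails at once if the emptied tray is let go more than 15 mm above its seat on the pile (contact force between the fingers and tray_spare below 0.1 N and z of tray_spare in the frame of stack_seat above 0.015 m and horizontal distance between tray_spare and stack_seat below 0.1 m).
It also fails if it takes over 61 s, if anything falls off the work surface, if the arm or the gripper's body presses on something with over 40 N, if the wrist force passes 120 N, or if a joint passes its speed limit or range.

## Working session

There is one attempt and no reset: what is moved stays moved. The work goes in short steps, Python scripts to look and compute and a tool call to move; the robot and the scene stay as the last step left them, time stands still between calls to the robot, and variables do not carry over. Pictures are saved under pics/ and viewed, and the job is handed in when it is done.

Besides the shell and the picture viewer there is one more tool, called as a command line: name --argument value ..., lists and objects as JSON in quotes. send_rows: Moves the arm, as the interface text tells. Its arguments: {"type":"object","properties":{"targets":{"type":"array","items":{"type":"array","items":{"type":"array","items":{"type":"number"}}}},"squeeze":{"type":"number"}},"required":["targets"]}

```bash
mkdir -p pics; ls; cat > h.py <<'E'
import numpy as np, cv2, pickle
from bench import manip, vision
from scipy.spatial.transform import Rotation as R
def grab(n,save=None):
    f=vision.grab_frame(n)
    if save: cv2.imwrite('pics/'+save,f['pixels'][:,:,::-1]); pickle.dump(f,open('pics/'+save+'.pkl','wb'))
    return f
E
python3 - <<'E'
from h import *
print(manip.get_obs())
for n in ['scene','top','wrist']:
    f=grab(n,n+'0.png'); print(n,f['fx'],f['fy'],f['cx'],f['cy'],f['eye'],f['orientation'])
E
```

```text
pics
{'time_s': 0.0, 'joint_positions': array([-9.18392146e-01,  3.85577763e-01,  6.60506704e-03, -5.07149806e-04,
       -1.19396481e+00, -2.58589703e-01]), 'qvel': array([-0.00132917,  0.00143437,  0.0001362 , -0.00023049,  0.00016875,
        0.00095204]), 'joint_efforts': array([ 6.88664859e-04, -3.92288339e+01,  1.88399005e+01,  4.18626755e+00,
       -4.76407251e-03,  6.55571256e-06]), 'position': array([ 0.23961118, -0.5766131 ,  0.23019943]), 'tcp_rot': array([ 0.6142226 , -3.08043268, -0.0033456 ]), 'wrist_force': array([ 0.33696081, -0.39101574, -0.46555945]), 'torque': array([-0.00669891,  0.04502069, -0.01459079]), 'gripper_width': 0.085689635197707}
scene 472.4630832086401 472.4630832086401 317.5835290993476 245.44721422929211 [1.26540462 0.13288303 0.67089377] [-1.59604406 -1.81808235  0.84103748]
top 556.0975480210022 556.0975480210022 316.0936726670642 233.91393629468735 [0.393245   0.05788897 1.38927583] [-2.17188169  2.16960075 -0.15423544]
wrist 404.64869418161953 404.64869418161953 321.6017505429616 244.3311064271286 [ 0.17692826 -0.60207829  0.37268411] [1.6508789  2.47205163 0.34004834]
```

View pics/scene0.png

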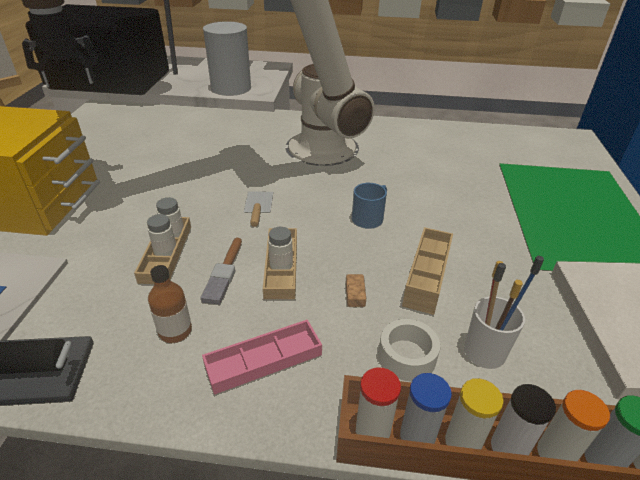

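View pics/top0.png

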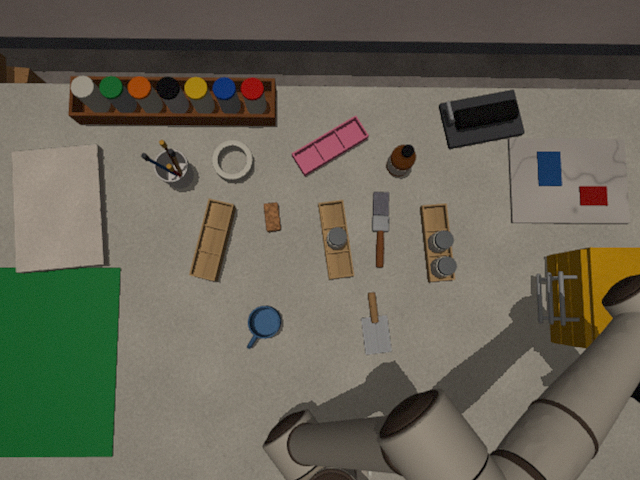

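The top view shows these candidates:
- Tray with two pots at (437,243), pots at (441,241) and (444,267), far pocket (433,216) empty: this is tray_full.
- Tray with a lone pot at (335,240), pot lid at (337,237): this is tray_spare with pot_c.
- Taller empty tray at (213,240): this is the stack.
- Pink tray at (330,146): not meant.

Next I'll check a close crop and measure.

```bash
cat >> h.py <<'E'
def P(f,u,v,z=None):
    "pixel->world at plane z"
    u=np.asarray(u,float);v=np.asarray(v,float)
    d=np.stack([(u-f['cx'])/f['fx'],(v-f['cy'])/f['fy'],np.ones_like(u)],-1)
    M=R.from_rotvec(f['orientation']).as_matrix()
    w=d@M.T
    e=np.array(f['eye'])
    return e+w*((z-e[2])/w[...,2])[...,None]
def cloud(f):
    v,u=np.mgrid[0:480,0:640]
    d=np.stack([(u-f['cx'])/f['fx'],(v-f['cy'])/f['fy'],np.ones(u.shape)],-1)*f['range_z'][...,None]
    return d@R.from_rotvec(f['orientation']).as_matrix().T+np.array(f['eye'])
E
python3 - <<'E'
from h import *
f=pickle.load(open('pics/top0.png.pkl','rb'))
im=f['pixels'][:,:,::-1].copy()
C=cloud(f)
hsv=cv2.cvtColor(im,cv2.COLOR_BGR2HSV)
print('table z',np.median(C[300:320,150:240,2]))
for n,(x0,y0,x1,y1),h in [('full',(412,198,466,292),.034),('spare',(310,195,360,285),.034),('stack',(185,195,240,290),.062)]:
    m=np.zeros((480,640),np.uint8)
    sub=hsv[y0:y1,x0:x1]
    print(n, sub[5:10,5:10].mean((0,1)))
    mm=((sub[...,1]>70)&(sub[...,0]<30)&(sub[...,2]>60)).astype(np.uint8)
    m[y0:y1,x0:x1]=mm
    zz=C[...,2]
    rim=(m>0)&(abs(zz-h)<.006)
    v,u=np.nonzero(rim)
    W=P(f,u,v,h)[:,:2]
    r=cv2.minAreaRect((W*1000).astype(np.float32)); print(n,len(u),r, 'z',np.median(zz[rim]))
    v,u=np.nonzero(m); r=cv2.minAreaRect(np.stack([u,v],1).astype(np.float32)); print('  all px',r)
# lids
for (u0,v0) in [(441,241),(444,267),(337,237)]:
    s=(slice(v0-18,v0+18),slice(u0-18,u0+18))
    c=C[s].reshape(-1,3); k=c[:,2]>.083
    print('lid',k.sum(),c[k].mean(0),np.ptp(c[k],0), c[k][:,2].max())
crop=cv2.resize(im[185:300,170:470],None,fx=2.6,fy=2.6,interpolation=cv2.INTER_CUBIC); cv2.imwrite('pics/crop0.png',crop)
E
```

```text
table z 0.00010327682983601871
full [ 19.64  45.24 125.32]
full 314 ((537.0867919921875, -273.73675537109375), (189.16714477539062, 62.854522705078125), 4.68508243560791) z 0.03262235587022633
  all px ((436.9877624511719, 242.39022827148438), (77.63336944580078, 27.497453689575195), 83.6598129272461)
spare [ 19.32  48.48 136.48]
spare 319 ((544.4175415039062, -22.058212280273438), (189.380615234375, 61.343021392822266), 7.983249664306641) z 0.03342995123536685
  all px ((335.6600036621094, 239.12001037597656), (77.64031982421875, 25.880107879638672), 81.8698959350586)
stack [ 19.44  36.36 137.72]
stack 375 ((539.87353515625, 277.84918212890625), (62.5584831237793, 189.1732635498047), 77.13391876220703) z 0.061558253800034324
  all px ((212.68838500976562, 239.73837280273438), (29.912397384643555, 79.80534362792969), 14.500167846679688)
lid 323 [ 0.52868497 -0.26377588  0.13374785] [0.16506334 0.35304143 1.30541886] 1.3892758326727284
lid 294 [ 0.47360028 -0.27073986  0.12476344] [0.10343046 0.35858806 1.3056201 ] 1.3892758326727284
lid 277 [ 0.54275266 -0.0214743   0.1079116 ] [0.17158386 0.10045251 1.3060826 ] 1.3892758326727284
```

View pics/crop0.png

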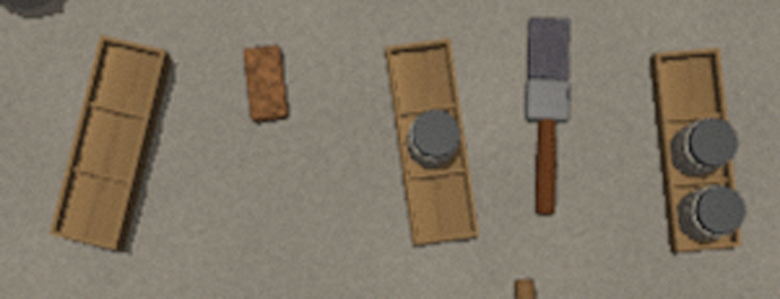

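```bash
cat >> h.py <<'E'
def plan(pos,ydir_deg):
    "total tool-axis shift and yaw (about tool z, deg) from the measured pose to a straight down tool whose jaw axis is at ydir_deg in world"
    o=manip.get_obs(); M=R.from_rotvec(o['tcp_rot']).as_matrix()
    y=np.degrees(np.arctan2(M[1,1],M[0,1])); 
    dy=(ydir_deg-y+90)%180-90
    # tool z down: positive turn about tool z lowers world angle
    d=M.T@(np.array(pos)-o['position'])
    s=R.from_matrix(M); x=M[:,2]
    tilt=np.degrees(M.T@np.cross(x,[0,0,-1]))
    print('t %.2f pos %s yang %.2f width %.4f F %s'%(o['time_s'],o['position'].round(4),y,o['gripper_width'],o['wrist_force'].round(1)),'j6 %.2f'%o['joint_positions'][5])
    print('tool shift mm',(d*1000).round(1),'turn about tool z deg %.2f'%(-dy),'tilt fix deg',tilt.round(2))
E
python3 - <<'E'
from h import *
f=pickle.load(open('pics/top0.png.pkl','rb'))
C=cloud(f)
for (u0,v0) in [(441,241),(444,267),(337,237)]:
    s=(slice(v0-18,v0+18),slice(u0-18,u0+18))
    c=C[s].reshape(-1,3); k=(c[:,2]>.085)&(c[:,2]<.11)
    r=cv2.minEnclosingCircle((c[k][:,:2]*1000).astype(np.float32))
    print('lid',k.sum(),c[k].mean(0),np.median(c[k][:,2]),r)
plan([.5437,-.0218,.20],98)
E
```

```text
lid 307 [ 0.53305819 -0.2743153   0.0938198 ] 0.09386907978945391 ((524.2271728515625, -278.9084167480469), 35.27567672729492)
lid 282 [ 0.47556777 -0.27903828  0.09409408] 0.09426368849508748 ((475.91802978515625, -279.2297668457031), 21.969463348388672)
lid 272 [ 0.5444766  -0.02236608  0.0939564 ] 0.09403367866088852 ((544.6780395507812, -22.402034759521484), 21.974952697753906)
t 0.15 pos [ 0.2397 -0.5768  0.2305] yang 112.56 width 0.0856 F [1.  0.2 0.2] j6 -0.26
tool shift mm [-493.7  395.8   31.1] turn about tool z deg 14.56 tilt fix deg [ 0.09 -0.01 -0.  ]
```

send_rows --targets '[[[-0.02, 0.016, 0, 0, 0, 0, 0.085], [-0.033, 0.026, 0, 0, 0, 0, 0.085], [-0.04, 0.032, 0, 0, 0, 0, 0.085], [-0.04, 0.032, 0, 0, 0, 0, 0.085], [-0.04, 0.032, 0, 0, 0, 0, 0.085], [-0.04, 0.032, 0, 0, 0, 0, 0.085], [-0.04, 0.032, 0, 0, 0, 0, 0.085], [-0.04, 0.032, 0, 0, 0, 0, 0.085]]]'

```text
time_s: 1.15
position: [0.421, -0.247, 0.2313]
tcp_rot: [-0.615, 3.081, 0.0]
wrist_force: [1.1, -1.1, -0.1]
gripper_width: 0.0853
```

send_rows --targets '[[[-0.04, 0.032, 0, 0, 0, 0, 0.085], [-0.04, 0.032, 0, 0, 0, 0, 0.085], [-0.04, 0.032, 0, 0, 0, 0, 0.085], [-0.04, 0.032, 0, 0, 0, 0, 0.085], [-0.025, 0.02, 0, 0, 0, 0, 0.085], [-0.016, 0.013, 0, 0, 0, 4, 0.085], [0, 0, 0.01, 0, 0, 7, 0.085], [0, 0, 0.01, 0, 0, 3.5, 0.085]]]'

```text
time_s: 2.15
position: [0.5444, -0.0223, 0.2107]
tcp_rot: [0.218, -3.133, -0.0]
wrist_force: [-1.0, -0.6, -0.4]
gripper_width: 0.085
```

```bash
python3 - <<'E'
from h import *
f=grab('wrist','w1.png')
C=cloud(f)
plan([.5445,-.0224,.20],98)
z=C[...,2]
m=((z>.088)&(z<.1)&(abs(C[...,0]-.5445)<.06)&(abs(C[...,1]+.022)<.06)&(f['range_z']>0)).astype(np.uint8)
v,u=np.nonzero(m); print(len(u),np.median(C[m>0],0))
c,r=cv2.minEnclosingCircle((P(f,u,v,.094)[:,:2]*1000).astype(np.float32)); print(c,r)
E
```

```text
t 2.20 pos [ 0.5434 -0.0226  0.2091] yang 97.87 width 0.0854 F [-0.5 -0.5 -1.3] j6 -1.69
tool shift mm [-1.2 -0.   9.1] turn about tool z deg -0.13 tilt fix deg [ 0.03 -0.21 -0.  ]
3301 [ 0.5436389  -0.02171348  0.09476216]
(544.1685791015625, -21.565410614013672) 22.12868309020996
```

View pics/w1.png

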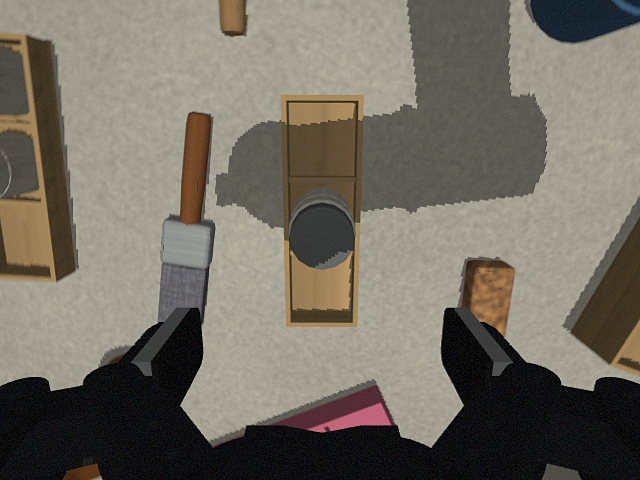

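The wrist view shows pot_c's lid at (321,235) inside the narrow tray, with the brush at (195,230) and cork block at (490,290) clear of the fingers. Top and wrist agree within 1 mm, so I'll descend and grip.

send_rows --targets '[[[-0.001, 0, 0.02, 0, 0, 0, 0.085], [0, 0, 0.03, 0, 0, 0, 0.085], [0, 0, 0.03, 0, 0, 0, 0.085], [0, 0, 0.03, 0, 0, 0, 0.085], [0, 0, 0.03, 0, 0, 0, 0.085], [0, 0, 0.02, 0, 0, 0, 0.085], [0, 0, 0.012, 0, 0, 0, 0.085], [0, 0, 0.005, 0, 0, 0, 0.085]]]'

```text
time_s: 3.2
position: [0.5454, -0.0227, 0.0339]
tcp_rot: [0.221, -3.133, 0.0]
wrist_force: [-1.2, 0.3, -0.5]
gripper_width: 0.085
```

send_rows --targets '[[[0, 0, 0, 0, 0, 0, 0.06], [0, 0, 0, 0, 0, 0, 0.05], [0, 0, 0, 0, 0, 0, 0.035], [0, 0, 0, 0, 0, 0, 0.035], [0, 0, 0, 0, 0, 0, 0.035], [0, 0, 0, 0, 0, 0, 0.035], [0, 0, 0, 0, 0, 0, 0.035], [0, 0, 0, 0, 0, 0, 0.035]]]' --squeeze 35

```text
time_s: 4.2
position: [0.5462, -0.0225, 0.0353]
tcp_rot: [-0.222, 3.132, 0.0]
wrist_force: [-0.8, 1.1, 6.3]
gripper_width: 0.0474
```

```bash
python3 - <<'E'
from h import *
f=grab('wrist','w2.png')
plan([.5989,-.2687,.20],94.7)
E
```

```text
t 4.25 pos [ 0.5462 -0.0225  0.0353] yang 98.09 width 0.0475 F [-0.8  1.   5.2] j6 -1.69
tool shift mm [ -17.9 -251.2 -164.7] turn about tool z deg 3.39 tilt fix deg [-0.   0.1  0. ]
```

View pics/w2.png

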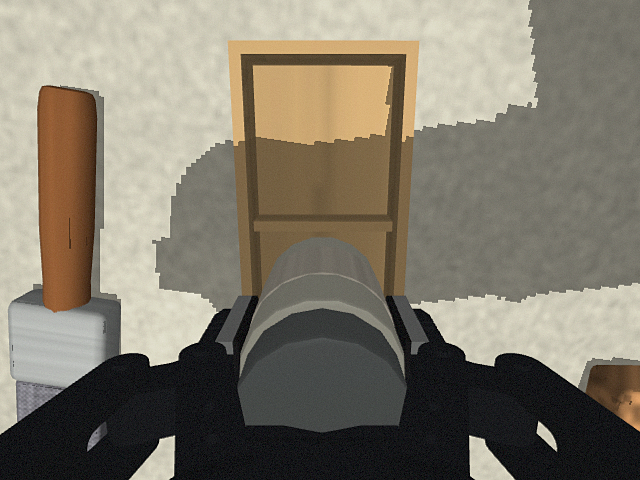

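The pot is between the pads at (320,350), width 47.5 mm as expected. Lifting.

send_rows --targets '[[[0, 0, -0.004, 0, 0, 0, 0.035], [0, 0, -0.01, 0, 0, 0, 0.035], [0, 0, -0.018, 0, 0, 0, 0.035], [0, 0, -0.025, 0, 0, 0, 0.035], [0, 0, -0.03, 0, 0, 0, 0.035], [0, 0, -0.03, 0, 0, 0, 0.035], [0, 0, -0.02, 0, 0, 0, 0.035], [0, 0, -0.01, 0, 0, 0, 0.035]]]' --squeeze 40

```text
time_s: 5.25
position: [0.5455, -0.0227, 0.1826]
tcp_rot: [-0.22, 3.132, 0.001]
wrist_force: [0.4, 0.8, -1.2]
gripper_width: 0.0471
```

```bash
python3 - <<'E'
from h import *
plan([.5989,-.2687,.18],94.7)
E
```

```text
t 5.25 pos [ 0.5455 -0.0227  0.1826] yang 98.05 width 0.0471 F [ 0.4  0.8 -1.2] j6 -1.69
tool shift mm [ -18.4 -251.1    2.6] turn about tool z deg 3.35 tilt fix deg [0.02 0.09 0.  ]
```

send_rows --targets '[[[-0.001, -0.015, 0, 0, 0, 0, 0.035], [-0.002, -0.03, 0, 0, 0, 0, 0.035], [-0.003, -0.042, 0, 0, 0, 0, 0.035], [-0.003, -0.045, 0, 0, 0, 0, 0.035], [-0.003, -0.045, 0, 0, 0, 0, 0.035], [-0.003, -0.04, 0, 0, 0, 0, 0.035], [-0.002, -0.024, 0, 0, 0, 1.5, 0.035], [-0.001, -0.01, 0, 0, 0, 1.8, 0.035]]]'

```text
time_s: 6.25
position: [0.5973, -0.2706, 0.1793]
tcp_rot: [0.124, -3.136, -0.002]
wrist_force: [-0.8, 0.3, -2.6]
gripper_width: 0.0471
```

```bash
python3 - <<'E'
from h import *
plan([.5989,-.2687,.18],94.7)
f=grab('wrist','w3.png');f=grab('top','t3.png');f=grab('scene','s3.png')
plan([.5989,-.2687,.18],94.7)
E
```

```text
t 6.25 pos [ 0.5973 -0.2706  0.1793] yang 94.54 width 0.0471 F [-0.8  0.3 -2.6] j6 -1.31
tool shift mm [-1.7  1.7 -0.7] turn about tool z deg -0.16 tilt fix deg [ 0.07 -0.18 -0.  ]
t 6.40 pos [ 0.5976 -0.2688  0.1803] yang 94.73 width 0.0474 F [-0.4 -0.4 -2.6] j6 -1.31
tool shift mm [-1.3 -0.   0.3] turn about tool z deg 0.03 tilt fix deg [ 0.05 -0.1   0.  ]
```

View pics/w3.png

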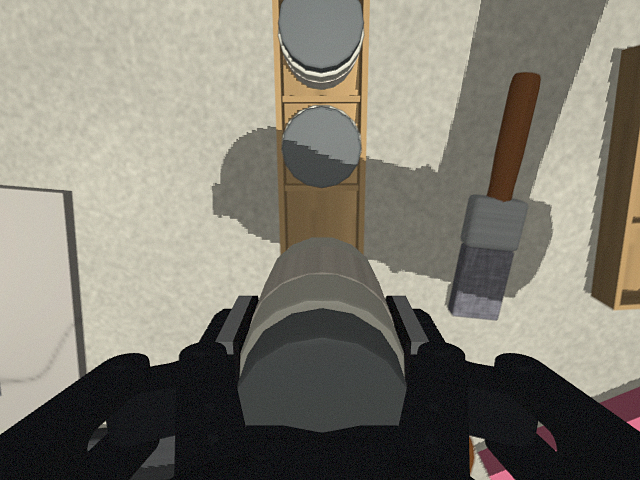

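View pics/s3.png

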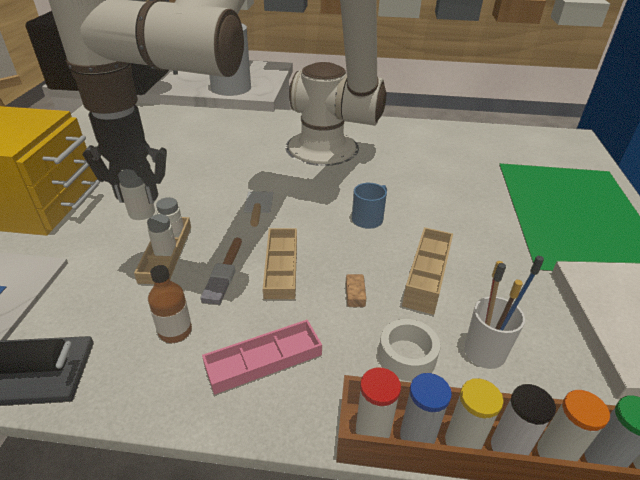

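Wrist view: the held pot is upright in the jaws, with the empty pocket at (320,215) below and ahead of it and neighbour lids at (322,147) and (322,30). I'll refine the tray line and the pot's offset in the grip.

```bash
python3 - <<'E'
from h import *
f=pickle.load(open('pics/w3.png.pkl','rb')); C=cloud(f); z=C[...,2]; im=f['pixels'][:,:,::-1].copy(); hsv=cv2.cvtColor(im,cv2.COLOR_BGR2HSV)
rim=(abs(z-.034)<.003)&(hsv[...,1]>70)&(hsv[...,0]<30); rim[:, :260]=0; rim[:,380:]=0
a=np.radians(4.685); ux=np.array([np.cos(a),np.sin(a)]); uy=np.array([-ux[1],ux[0]]); c0=np.array([.5371,-.2737])
v,u=np.nonzero(rim); W=P(f,u,v,.034)[:,:2]-c0; s=W@ux; t=W@uy
print(len(u), 's range',s.min(),s.max())
for lo in np.arange(-.09,.09,.02):
    k=(s>lo)&(s<lo+.02)
    if k.sum()>5: print('s %.3f'%lo,k.sum(),'t %.4f %.4f'%(t[k].min(),t[k].max()))
dv=(abs(z-.024)<.003)&(hsv[...,1]>70)&(hsv[...,0]<30); dv[:,:288]=0;dv[:,355:]=0
v,u=np.nonzero(dv); W=P(f,u,v,.024)[:,:2]-c0; s=W@ux
h,e=np.histogram(s,np.arange(-.1,.1,.002)); print([(round(x,3),n) for x,n in zip(e,h) if n>15])
# neighbours' lids
for nm,(x,y) in dict(a=(.533,-.274),b=(.4756,-.279)).items():
    k=(abs(z-.0945)<.004)&(np.hypot(C[...,0]-x,C[...,1]-y)<.035)
    v,u=np.nonzero(k); c,r=cv2.minEnclosingCircle((P(f,u,v,.095)[:,:2]*1000).astype(np.float32)); w=np.array(c)/1000-c0; print(nm,c,r,w@ux,w@uy)
# held pot lid
k=(z>.2)&(z<.26)&(f['range_z']>0); k[:300]=0; k[:,:225]=0;k[:,420:]=0;k[440:]=0
h,e=np.histogram(z[k],np.arange(.2,.26,.002)); print([(round(x,3),n) for x,n in zip(e,h) if n>50])
E
```

```text
2884 s range -0.08817147711187553 0.07957791688004605
s -0.090 375 t -0.0318 0.0299
s -0.070 405 t -0.0318 0.0299
s -0.050 395 t -0.0317 0.0299
s -0.030 377 t -0.0316 0.0300
s -0.010 294 t -0.0316 0.0300
s 0.010 332 t -0.0315 0.0301
s 0.030 305 t -0.0314 0.0299
s 0.050 293 t -0.0314 0.0301
s 0.070 108 t -0.0310 0.0299
[(np.float64(-0.032), np.int64(201)), (np.float64(-0.03), np.int64(201)), (np.float64(0.028), np.int64(39)), (np.float64(0.03), np.int64(139)), (np.float64(0.032), np.int64(171))]
a (537.7799072265625, -274.31024169921875) 21.71169090270996 0.0006277924539979609 -0.0006637359436557217
b (476.9716796875, -279.34820556640625) 21.785043716430664 -0.060388751616327487 -0.0007181977057133455
[(np.float64(0.2), np.int64(197)), (np.float64(0.202), np.int64(202)), (np.float64(0.204), np.int64(175)), (np.float64(0.206), np.int64(214)), (np.float64(0.208), np.int64(238)), (np.float64(0.21), np.int64(233)), (np.float64(0.212), np.int64(259)), (np.float64(0.214), np.int64(280)), (np.float64(0.216), np.int64(331)), (np.float64(0.218), np.int64(1026)), (np.float64(0.22), np.int64(1850)), (np.float64(0.222), np.int64(588)), (np.float64(0.224), np.int64(424)), (np.float64(0.226), np.int64(500)), (np.float64(0.228), np.int64(515)), (np.float64(0.23), np.int64(537)), (np.float64(0.232), np.int64(615)), (np.float64(0.234), np.int64(649)), (np.float64(0.236), np.int64(2037)), (np.float64(0.238), np.int64(11251)), (np.float64(0.24), np.int64(113)), (np.float64(0.244), np.int64(62)), (np.float64(0.246), np.int64(109)), (np.float64(0.248), np.int64(159)), (np.float64(0.25), np.int64(260)), (np.float64(0.252), np.int64(990)), (np.float64(0.254), np.int64(948)), (np.float64(0.256), np.int64(495))]
```

```bash
python3 - <<'E'
from h import *
f=pickle.load(open('pics/w3.png.pkl','rb')); C=cloud(f); z=C[...,2]
k=(abs(z-.239)<.003)&(f['range_z']>0); k[:300]=0; k[:,:225]=0;k[:,420:]=0
v,u=np.nonzero(k); W=P(f,u,v,.239)[:,:2]*1000
print(W.min(0),W.max(0),v.max())
h=cv2.convexHull(W.astype(np.float32))[:,0]
# nearest side arc: fit circle r=22 by least squares on far-from-gripper arc
from scipy.optimize import least_squares
arc=h[h[:,0]<590]  
r=least_squares(lambda c:np.hypot(*(arc-c).T)-22,[598,-270]); print(r.x,abs(r.fun).max(),len(arc))
r=least_squares(lambda c:np.hypot(*(arc-c[:2]).T)-c[2],[598,-270,22]); print(r.x,abs(r.fun).max())
plan([.5994,-.2694,.18],94.7)
E
```

```text
[ 572.66152743 -293.22175453] [ 599.84175777 -248.08649637] 431
[ 593.77359785 -269.91133326] 2.8194238375106764 14
[ 601.28966285 -269.31021748   28.438929  ] 0.34651553541727154
t 6.40 pos [ 0.5976 -0.2688  0.1803] yang 94.73 width 0.0474 F [-0.4 -0.4 -2.6] j6 -1.31
tool shift mm [-1.7 -0.8  0.3] turn about tool z deg 0.03 tilt fix deg [ 0.05 -0.1   0.  ]
```

send_rows --targets '[[[-0.0038, -0.0006, 0, 0, 0, 0, 0.035], [0, 0, 0.015, 0, 0, 0, 0.035], [0, 0, 0.02, 0, 0, 0, 0.035], [0, 0, 0.02, 0, 0, 0, 0.035], [0, 0, 0.02, 0, 0, 0, 0.035], [0, 0, 0.015, 0, 0, 0, 0.035], [0, 0, 0.007, 0, 0, 0, 0.035], [0, 0, 0.003, 0, 0, 0, 0.035]]]'

```text
time_s: 7.4
position: [0.6022, -0.2689, 0.0811]
tcp_rot: [0.131, -3.139, 0.0]
wrist_force: [0.9, -1.0, -2.2]
gripper_width: 0.0473
```

```bash
python3 - <<'E'
from h import *
f=grab('wrist','w4.png');f=grab('scene','s4.png')
im=cv2.imread('pics/s4.png')[140:300,80:260]; cv2.imwrite('pics/s4c.png',cv2.resize(im,None,fx=3.5,fy=3.5,interpolation=cv2.INTER_CUBIC))
plan([.6014,-.2694,.0353],94.7)
E
```

```text
t 7.50 pos [ 0.6023 -0.269   0.0815] yang 94.77 width 0.0467 F [ 0.7 -0.9 -1.4] j6 -1.31
tool shift mm [ 0.9 -0.3 46.2] turn about tool z deg 0.07 tilt fix deg [-0.01  0.02  0.  ]
```

View pics/w4.png

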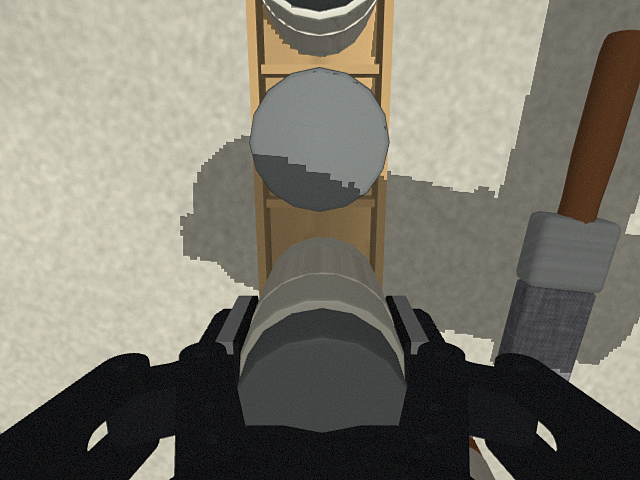

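View pics/s4c.png

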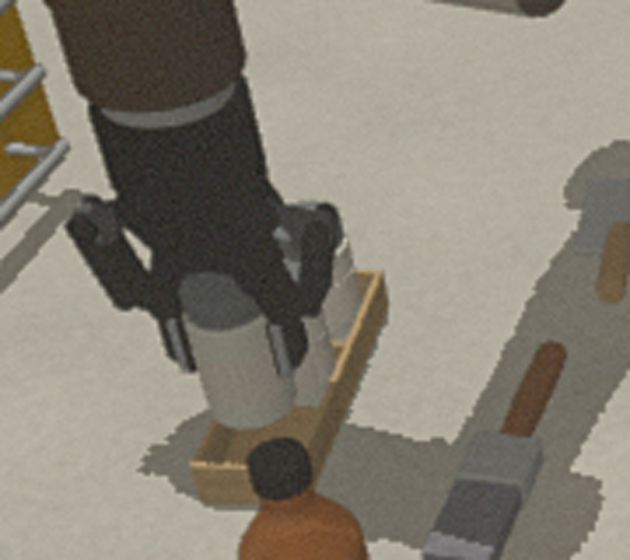

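In both views the pot is centred across the tray above the far pocket: tray rims at 262 and 382 px around the pot at 321 in the wrist view. Lowering.

send_rows --targets '[[[0.0006, 0, 0.008, 0, 0, 0, 0.035], [0, 0, 0.01, 0, 0, 0, 0.035], [0, 0, 0.009, 0, 0, 0, 0.035], [0, 0, 0.007, 0, 0, 0, 0.035], [0, 0, 0.005, 0, 0, 0, 0.035], [0, 0, 0.004, 0, 0, 0, 0.035], [0, 0, 0.001, 0, 0, 0, 0.035], [0, 0, 0, 0, 0, 0, 0.035]]]'

```text
time_s: 8.5
position: [0.6016, -0.2691, 0.0375]
tcp_rot: [-0.131, 3.139, -0.0]
wrist_force: [-0.5, -0.8, -0.7]
gripper_width: 0.0472
```

```bash
python3 - <<'E'
from h import *
f=grab('wrist','w5.png')
plan([.6014,-.2694,.0353],94.7)
E
```

```text
t 8.55 pos [ 0.6016 -0.2691  0.0376] yang 94.77 width 0.0472 F [-0.4 -0.1 -1. ] j6 -1.31
tool shift mm [ 0.3 -0.2  2.3] turn about tool z deg 0.07 tilt fix deg [-0.01  0.03 -0.  ]
```

View pics/w5.png

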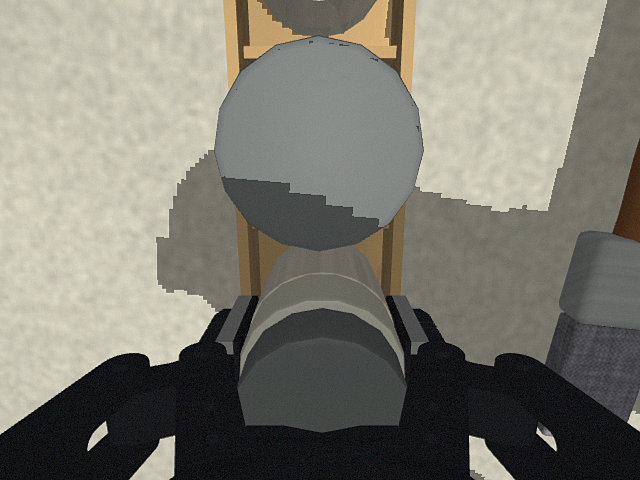

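Wrist view: the pot is down inside the pocket between the rims (245 to 400 px), with no contact force yet. I'll go down 2.5 mm more until it stands, then open.

send_rows --targets '[[[0, 0, 0.001, 0, 0, 0, 0.035], [0, 0, 0.001, 0, 0, 0, 0.035], [0, 0, 0.0006, 0, 0, 0, 0.035], [0, 0, 0, 0, 0, 0, 0.035], [0, 0, 0, 0, 0, 0, 0.046], [0, 0, 0, 0, 0, 0, 0.05], [0, 0, 0, 0, 0, 0, 0.056], [0, 0, 0, 0, 0, 0, 0.062]]]'

```text
time_s: 9.55
position: [0.6015, -0.2691, 0.0344]
tcp_rot: [0.13, -3.139, 0.0]
wrist_force: [-0.3, 0.1, -0.0]
gripper_width: 0.0623
```

send_rows --targets '[[[0, 0, 0, 0, 0, 0, 0.075], [0, 0, 0, 0, 0, 0, 0.08], [0, 0, 0, 0, 0, 0, 0.08], [0, 0, -0.01, 0, 0, 0, 0.08], [0, 0, -0.03, 0, 0, 0, 0.08], [0, 0, -0.04, 0, 0, 0, 0.08], [0, 0, -0.05, 0, 0, 0, 0.08], [0, 0, -0.03, 0, 0, 0, 0.08]]]'

```text
time_s: 10.55
position: [0.6024, -0.2695, 0.1989]
tcp_rot: [-0.131, 3.134, -0.003]
wrist_force: [0.3, -0.4, 0.2]
gripper_width: 0.0799
```

```bash
python3 - <<'E'
from h import *
f=grab('wrist','w6.png');f=grab('scene','s6.png')
a=np.radians(4.685); ux=np.array([np.cos(a),np.sin(a)]); uy=np.array([-ux[1],ux[0]]); c0=np.array([.5376,-.2745])
f=pickle.load(open('pics/w6.png.pkl','rb'));C=cloud(f); z=C[...,2]
for nm,(x,y) in dict(a=(.538,-.274),b=(.477,-.279),c=(.5994,-.2694)).items():
    k=(abs(z-.0945)<.004)&(np.hypot(C[...,0]-x,C[...,1]-y)<.03)&(f['range_z']>0)
    v,u=np.nonzero(k); c,r=cv2.minEnclosingCircle((P(f,u,v,.095)[:,:2]*1000).astype(np.float32)); w=np.array(c)/1000-c0; print(nm,len(u),c,r,w@ux,w@uy,'z',np.median(z[k]),np.ptp(z[k]))
plan([.5444,-.0221,.20],98)
E
```

```text
a 4355 (537.9039916992188, -274.23822021484375) 21.726930618286133 0.0003243575445203121 0.0002360758192258567 z 0.0947226384438194 0.005804724157721958
b 4190 (477.0187072753906, -279.42913818359375) 21.723230361938477 -0.060781478870326186 3.546482561191082e-05 z 0.09467046324154407 0.007049163652221385
c 3585 (599.7237548828125, -268.27294921875) 21.875473022460938 0.06242479772912502 0.0011321266050520048 z 0.09477666846536845 0.0063085875467372154
t 10.65 pos [ 0.6037 -0.2699  0.2007] yang 94.80 width 0.0801 F [-0.2 -0.3 -0.3] j6 -1.31
tool shift mm [ 38.3 251.9  -0.7] turn about tool z deg -3.20 tilt fix deg [-0.24  0.55  0.  ]
```

View pics/w6.png

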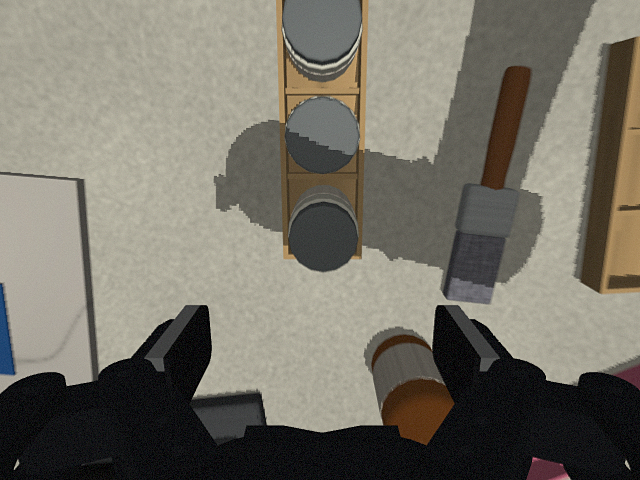

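The wrist view shows three lids at (322,235), (322,135) and (322,25), all at 95 mm height and centred in their pockets. Next is the emptied tray.

send_rows --targets '[[[0.003, 0.018, 0, 0, 0, 0, 0.08], [0.005, 0.034, 0, 0, 0, 0, 0.08], [0.007, 0.046, 0, 0, 0, 0, 0.08], [0.007, 0.048, 0, 0, 0, 0, 0.08], [0.007, 0.046, 0, 0, 0, 0, 0.08], [0.005, 0.034, 0, 0, 0, 0, 0.08], [0.003, 0.018, 0, 0, 0, -1.5, 0.08], [0.0013, 0.008, 0, 0, 0, -1.7, 0.08]]]'

```text
time_s: 11.65
position: [0.5415, -0.0203, 0.1942]
tcp_rot: [0.223, -3.132, 0.0]
wrist_force: [-0.1, -0.0, -0.0]
gripper_width: 0.0801
```

```bash
python3 - <<'E'
from h import *
f=grab('wrist','w7.png');C=cloud(f); z=C[...,2]
hsv=cv2.cvtColor(f['pixels'],cv2.COLOR_RGB2HSV)
k=(abs(z-.034)<.003)&(hsv[...,1]>60)&(hsv[...,0]<30)&(np.hypot(C[...,0]-.544,C[...,1]+.022)<.105)
v,u=np.nonzero(k); W=(P(f,u,v,.034)[:,:2]*1000).astype(np.float32); print(len(u),cv2.minAreaRect(W), np.median(z[k]))
plan([.5444,-.0221,.20],98)
E
```

```text
3423 ((545.0479736328125, -21.224166870117188), (189.43638610839844, 61.66864013671875), 8.091684341430664) 0.03378311107898019
t 11.70 pos [ 0.5416 -0.0203  0.1943] yang 98.16 width 0.0801 F [-0.2  0.6 -0.6] j6 -1.69
tool shift mm [-2.5 -2.2 -5.7] turn about tool z deg 0.16 tilt fix deg [ 0.01 -0.05  0.  ]
```

View pics/w7.png

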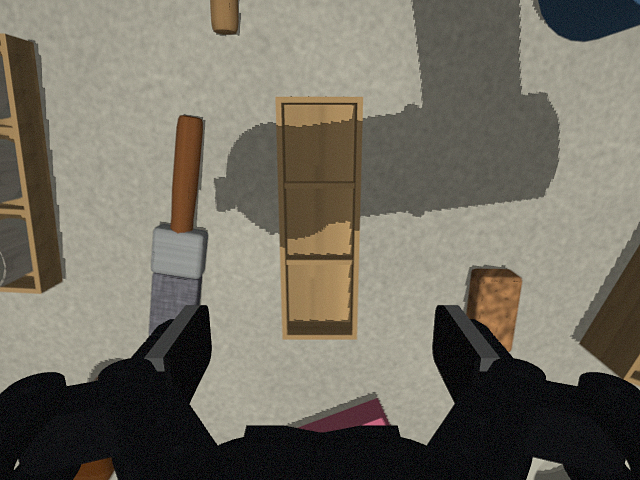

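Wrist view: the empty spare tray is centred at (320,218) px. It measures 189 x 62 at (0.545, -0.021), unmoved. Descending with the pads outside its walls.

send_rows --targets '[[[-0.0032, -0.0014, 0.015, 0, 0, 0, 0.08], [0, 0, 0.028, 0, 0, 0, 0.08], [0, 0, 0.03, 0, 0, 0, 0.08], [0, 0, 0.03, 0, 0, 0, 0.08], [0, 0, 0.025, 0, 0, 0, 0.08], [0, 0, 0.015, 0, 0, 0, 0.08], [0, 0, 0.005, 0, 0, 0, 0.08], [0, 0, 0, 0, 0, 0, 0.08]]]'

```text
time_s: 12.7
position: [0.5459, -0.0224, 0.0467]
tcp_rot: [-0.218, 3.134, -0.0]
wrist_force: [0.3, 0.5, 0.8]
gripper_width: 0.08
```

```bash
python3 - <<'E'
from h import *
f=grab('wrist','w8.png')
plan([.545,-.0213,.003],98)
E
```

```text
t 12.75 pos [ 0.5461 -0.0222  0.0473] yang 97.96 width 0.0800 F [0.2 1.1 0.3] j6 -1.69
tool shift mm [ 1.   1.1 44.3] turn about tool z deg -0.04 tilt fix deg [-0.    0.07  0.  ]
```

View pics/w8.png

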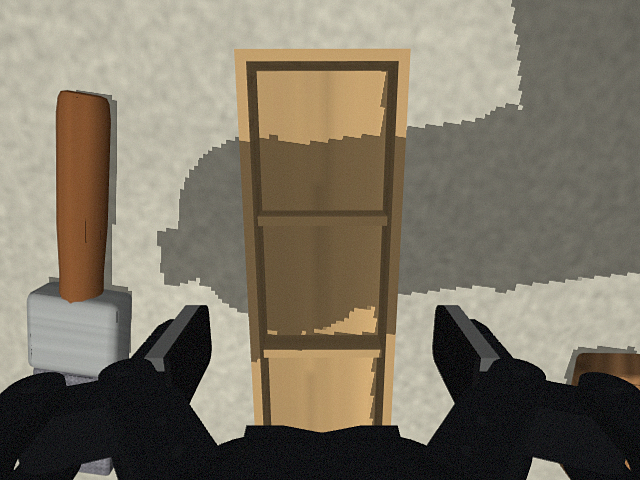

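The pads straddle the tray, with the walls at (250 to 400) px and the pads at 210 and 435. The brush ferrule at (130,330) is clear. I'll narrow the opening slightly, lower and grip.

send_rows --targets '[[[0.001, 0.001, 0.005, 0, 0, 0, 0.075], [0, 0, 0.01, 0, 0, 0, 0.075], [0, 0, 0.012, 0, 0, 0, 0.075], [0, 0, 0.01, 0, 0, 0, 0.075], [0, 0, 0.005, 0, 0, 0, 0.075], [0, 0, 0.002, 0, 0, 0, 0.075], [0, 0, 0, 0, 0, 0, 0.075], [0, 0, 0, 0, 0, 0, 0.075]]]'

```text
time_s: 13.75
position: [0.5447, -0.0212, 0.003]
tcp_rot: [-0.218, 3.133, 0.0]
wrist_force: [-0.4, -0.6, -0.0]
gripper_width: 0.0747
```

```bash
python3 - <<'E'
from h import *
f=grab('wrist','w9.png')
plan([.545,-.0213,.003],98)
E
```

```text
t 13.80 pos [ 0.5447 -0.0212  0.0031] yang 97.96 width 0.0754 F [ 0.3  0.3 -0.4] j6 -1.69
tool shift mm [-0.3 -0.1  0.1] turn about tool z deg -0.04 tilt fix deg [0.   0.05 0.  ]
```

View pics/w9.png

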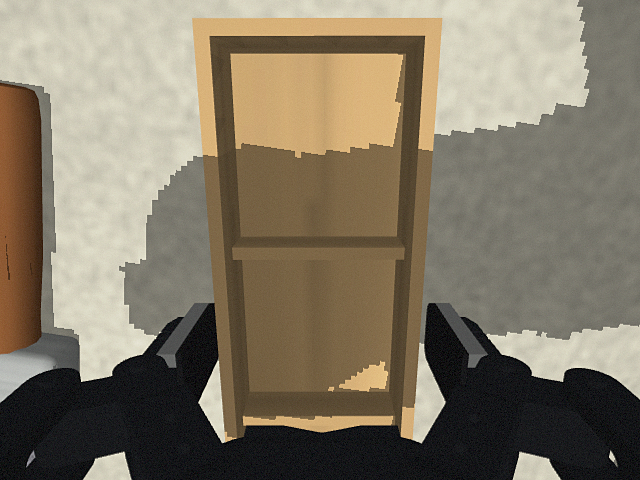

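The pads at 215 and 425 px sit just outside the walls. Closing, then lifting.

send_rows --targets '[[[0, 0, 0, 0, 0, 0, 0.068], [0, 0, 0, 0, 0, 0, 0.06], [0, 0, 0, 0, 0, 0, 0.05], [0, 0, 0, 0, 0, 0, 0.05], [0, 0, 0, 0, 0, 0, 0.05], [0, 0, 0, 0, 0, 0, 0.05], [0, 0, -0.003, 0, 0, 0, 0.05], [0, 0, -0.007, 0, 0, 0, 0.05]]]' --squeeze 50

```text
time_s: 14.8
position: [0.5434, -0.0214, 0.012]
tcp_rot: [0.217, -3.132, 0.0]
wrist_force: [-0.0, 0.1, -2.3]
gripper_width: 0.0612
```

send_rows --targets '[[[0, 0, -0.012, 0, 0, 0, 0.05], [0, 0, -0.02, 0, 0, 0, 0.05], [0, 0, -0.025, 0, 0, 0, 0.05], [0, 0, -0.025, 0, 0, 0, 0.05], [0, 0, -0.025, 0, 0, 0, 0.05], [0, 0, -0.025, 0, 0, 0, 0.05], [0, 0, -0.015, 0, 0, 0, 0.05], [0, 0, -0.008, 0, 0, 0, 0.05]]]'

```text
time_s: 15.8
position: [0.5443, -0.0212, 0.1686]
tcp_rot: [-0.218, 3.133, 0.001]
wrist_force: [-0.3, 0.1, -2.9]
gripper_width: 0.0614
```

```bash
python3 - <<'E'
from h import *
f=grab('wrist','w10.png');C=cloud(f); z=C[...,2]
o=manip.get_obs(); print(o['torque'])
plan([.5399,.2778,.17],77.13)
E
```

```text
[-0.05318804 -0.06056892  0.02587064]
t 15.85 pos [ 0.5447 -0.0212  0.1691] yang 97.97 width 0.0613 F [-0.7 -0.6 -1. ] j6 -1.69
tool shift mm [-36.7 296.8  -0.8] turn about tool z deg 20.84 tilt fix deg [0.  0.1 0. ]
```

View pics/w10.png

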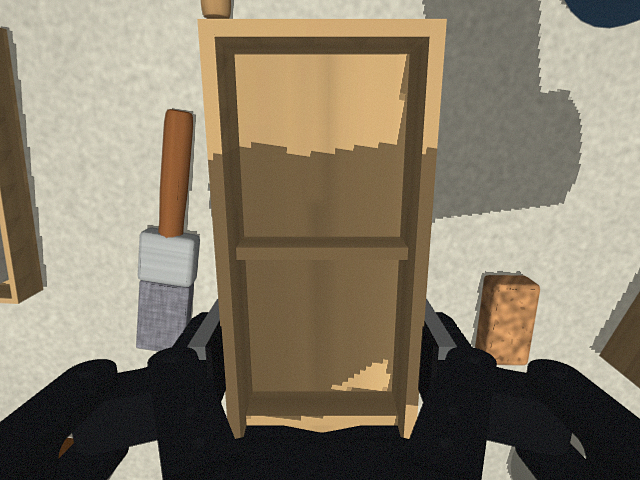

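The tray is lifted level, walls visible at (215 to 430) px, held at 61.3 mm. Carrying it part way, to re-measure the pile from the wrist camera.

send_rows --targets '[[[-0.001, 0.008, 0, 0, 0, 0, 0.05], [-0.002, 0.018, 0, 0, 0, 0, 0.05], [-0.003, 0.025, 0, 0, 0, 0, 0.05], [-0.004, 0.03, 0, 0, 0, 0, 0.05], [-0.004, 0.03, 0, 0, 0, 0, 0.05], [-0.003, 0.025, 0, 0, 0, 0, 0.05], [-0.002, 0.014, 0, 0, 0, 0, 0.05], [-0.001, 0.006, 0, 0, 0, 0, 0.05]]]'

```text
time_s: 16.85
position: [0.5422, 0.137, 0.1672]
tcp_rot: [0.22, -3.133, 0.001]
wrist_force: [-0.4, 0.3, -1.8]
gripper_width: 0.061
```

```bash
python3 - <<'E'
from h import *
f=grab('wrist','w11.png');C=cloud(f); z=C[...,2]
hsv=cv2.cvtColor(f['pixels'],cv2.COLOR_RGB2HSV)
for ff,n in((f,'w'),(grab('top','t11.png'),'t')):
    C=cloud(ff); z=C[...,2]; hsv=cv2.cvtColor(ff['pixels'],cv2.COLOR_RGB2HSV)
    k=(abs(z-.062)<.0035)&(hsv[...,1]>55)&(hsv[...,0]<30)&(np.hypot(C[...,0]-.54,C[...,1]-.278)<.11)
    v,u=np.nonzero(k); W=(P(ff,u,v,.062)[:,:2]*1000).astype(np.float32); print(n,len(u),cv2.minAreaRect(W), np.median(z[k]),u.min(),u.max(),v.max())
plan([.5399,.2778,.17],77.13)
E
```

```text
w 4817 ((527.9632568359375, 280.42291259765625), (64.50167083740234, 165.84140014648438), 77.16056060791016) 0.06148992977752163 456 639 372
t 80 ((539.89501953125, 275.9295959472656), (39.598697662353516, 196.41575622558594), 87.3659896850586) 0.06148315528608361 206 223 280
t 16.95 pos [0.5424 0.1364 0.1674] yang 97.99 width 0.0613 F [-0.   0.1 -1.9] j6 -1.97
tool shift mm [-17.2 140.4  -2.6] turn about tool z deg 20.86 tilt fix deg [-0.01 -0.03  0.  ]
```

View pics/w11.png

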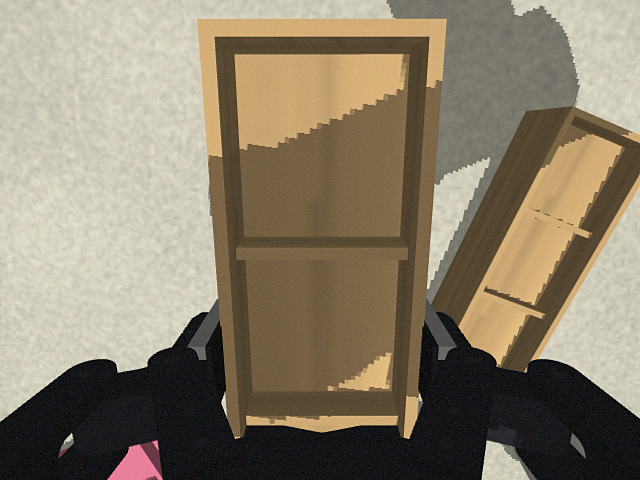

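```bash
python3 - <<'E'
from h import *
f=pickle.load(open('pics/w11.png.pkl','rb'));C=cloud(f); z=C[...,2]
hsv=cv2.cvtColor(f['pixels'],cv2.COLOR_RGB2HSV)
k=(abs(z-.062)<.0025)&(hsv[...,1]>55)&(hsv[...,0]<30)&(np.hypot(C[...,0]-.54,C[...,1]-.278)<.11)
v,u=np.nonzero(k); a=np.radians(-12.85); ux=np.array([np.cos(a),np.sin(a)]); uy=np.array([-ux[1],ux[0]])
W=P(f,u,v,.062)[:,:2]-np.array([.5399,.2778]); s=W@ux*1000;t=W@uy*1000
for lo in range(-100,100,20):
    q=(s>=lo)&(s<lo+20)
    if q.sum()>5: print(lo,q.sum(),'s',s[q].min(),'t',np.percentile(t[q],[0,2,98,100]).round(1), 'gap-inner',t[q][t[q]<0].max() if (t[q]<0).any() else None, t[q][t[q]>0].min() if (t[q]>0).any() else None)
# held tray rim in w11
M=R.from_rotvec(manip.get_obs()['tcp_rot']).as_matrix(); p=manip.get_obs()['position']
k=(f['range_z']>0)&(hsv[...,1]>55)&(hsv[...,0]<30)&(z>.185)&(z<.215); 
h,e=np.histogram(z[k],np.arange(.185,.216,.002));print(list(zip(e.round(3),h)))
E
```

```text
-100 830 s -95.14421265668904 t [-31.6 -30.7  16.1  18.2] gap-inner -0.02458114753521769 0.03367312198386637
-80 519 s -79.96731881603331 t [-31.4 -30.9  31.7  32.1] gap-inner -25.827773928578136 25.296513043116143
-60 568 s -59.99103595767388 t [-31.4 -30.8  31.9  32.1] gap-inner -25.83599386931469 25.57531738814218
-40 534 s -39.957050587720595 t [-31.7 -30.9  31.9  32.1] gap-inner -25.81768623256166 26.2538661704919
-20 505 s -19.984181697657927 t [-31.4 -30.8  31.9  32.2] gap-inner -25.826008330662496 25.451884738111946
0 486 s 0.024941176041829535 t [-31.7 -30.8  31.9  32.1] gap-inner -25.815405149104123 25.801890477510675
20 461 s 20.033901435039535 t [-31.5 -30.9  32.   32.2] gap-inner -25.82407898438653 25.95138334701481
40 393 s 40.053652894767694 t [-31.1 -30.7  31.9  32.2] gap-inner -25.804125190521386 25.42061537838534
60 49 s 60.08454315899782 t [26.1 26.2 29.6 29.9] gap-inner None 26.11040407687749
[(np.float64(0.185), np.int64(2422)), (np.float64(0.187), np.int64(4755)), (np.float64(0.189), np.int64(1522)), (np.float64(0.191), np.int64(1470)), (np.float64(0.193), np.int64(1625)), (np.float64(0.195), np.int64(3601)), (np.float64(0.197), np.int64(13721)), (np.float64(0.199), np.int64(309)), (np.float64(0.201), np.int64(23)), (np.float64(0.203), np.int64(26)), (np.float64(0.205), np.int64(30)), (np.float64(0.207), np.int64(28)), (np.float64(0.209), np.int64(21)), (np.float64(0.211), np.int64(3)), (np.float64(0.213), np.int64(4))]
```

The pile measurements agree across top and wrist (centre within 0.3 mm, angle -12.85°, near end at -95 mm). Moving above it and turning.

send_rows --targets '[[[-0.001, 0.01, 0, 0, 0, 0, 0.05], [-0.003, 0.024, 0, 0, 0, 0, 0.05], [-0.0035, 0.03, 0, 0, 0, 0, 0.05], [-0.004, 0.032, 0, 0, 0, 0, 0.05], [-0.003, 0.025, 0, 0, 0, 0, 0.05], [-0.0018, 0.014, 0, 0, 0, 0, 0.05], [-0.001, 0.0057, 0, 0, 0, 3, 0.05], [0, 0, 0, 0, 0, 5, 0.05]]]'

```text
time_s: 17.95
position: [0.5402, 0.278, 0.1675]
tcp_rot: [-0.005, -3.141, 0.001]
wrist_force: [0.1, -0.2, -3.5]
gripper_width: 0.0609
```

send_rows --targets '[[[0, 0, 0, 0, 0, 5, 0.05], [0, 0, 0, 0, 0, 5, 0.05], [0, 0, 0, 0, 0, 2.8, 0.05], [0, 0, 0.012, 0, 0, 0, 0.05], [0, 0, 0.018, 0, 0, 0, 0.05], [0, 0, 0.018, 0, 0, 0, 0.05], [0, 0, 0.012, 0, 0, 0, 0.05], [0, 0, 0.005, 0, 0, 0, 0.05]]]'

```text
time_s: 18.95
position: [0.5399, 0.2773, 0.1015]
tcp_rot: [-0.351, -3.121, 0.002]
wrist_force: [0.1, -0.2, -2.6]
gripper_width: 0.0615
```

```bash
python3 - <<'E'
from h import *
f=grab('wrist','w12.png');f=grab('scene','s12.png')
im=f['pixels'][:,:,::-1][200:330,360:500]; cv2.imwrite('pics/s12c.png',cv2.resize(im,None,fx=4,fy=4,interpolation=cv2.INTER_CUBIC))
plan([.54,.2781,.059],77.15)
E
```

```text
t 19.05 pos [0.5401 0.2776 0.1022] yang 77.17 width 0.0614 F [-0.2 -0.7 -2.5] j6 -2.54
tool shift mm [ 0.2  0.5 43.2] turn about tool z deg 0.02 tilt fix deg [-0.05 -0.03 -0.  ]
```

View pics/s12c.png

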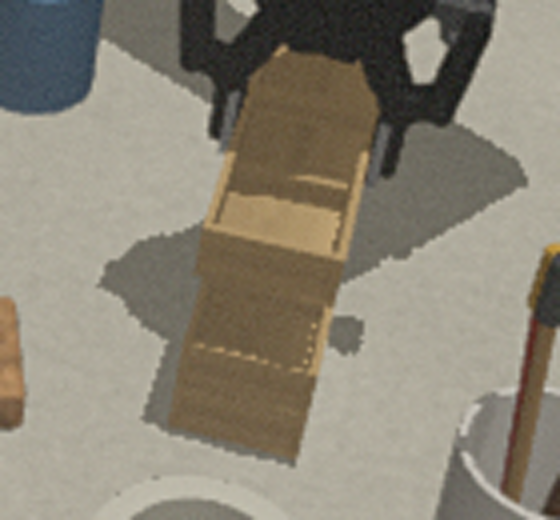

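View pics/w12.png

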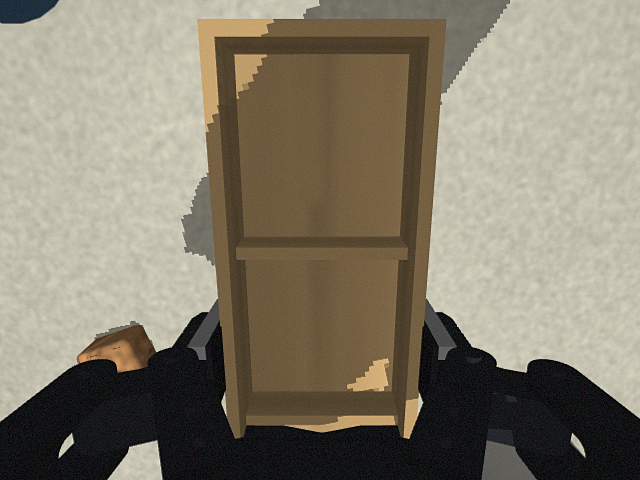

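The held tray is parallel to and squarely above the pile: end at (270,240), pile end at (240,440) in the crop. Lowering to 3 mm above the seat.

send_rows --targets '[[[0, 0.0004, 0.006, 0, 0, 0, 0.05], [0, 0, 0.009, 0, 0, 0, 0.05], [0, 0, 0.009, 0, 0, 0, 0.05], [0, 0, 0.007, 0, 0, 0, 0.05], [0, 0, 0.005, 0, 0, 0, 0.05], [0, 0, 0.003, 0, 0, 0, 0.05], [0, 0, 0.002, 0, 0, 0, 0.05], [0, 0, 0, 0, 0, 0, 0.05]]]'

```text
time_s: 20.05
position: [0.5404, 0.2782, 0.0617]
tcp_rot: [0.351, 3.122, 0.0]
wrist_force: [-0.7, -0.7, -2.6]
gripper_width: 0.0608
```

```bash
python3 - <<'E'
from h import *
plan([.54,.2781,.059],77.15)
E
```

```text
t 20.05 pos [0.5404 0.2782 0.0617] yang 77.16 width 0.0608 F [-0.7 -0.7 -2.6] j6 -2.54
tool shift mm [ 0.3 -0.1  2.7] turn about tool z deg 0.01 tilt fix deg [0. 0. 0.]
```

send_rows --targets '[[[0, 0, 0.001, 0, 0, 0, 0.05], [0, 0, 0.001, 0, 0, 0, 0.05], [0, 0, 0.0008, 0, 0, 0, 0.05], [0, 0, 0, 0, 0, 0, 0.05], [0, 0, 0, 0, 0, 0, 0.05], [0, 0, 0, 0, 0, 0, 0.05], [0, 0, 0, 0, 0, 0, 0.05], [0, 0, 0, 0, 0, 0, 0.05]]]'

```text
time_s: 21.05
position: [0.5403, 0.2782, 0.0594]
tcp_rot: [0.351, 3.122, 0.0]
wrist_force: [-3.5, -0.7, 4.8]
gripper_width: 0.0609
```

```bash
python3 - <<'E'
from h import *
f=grab('scene','s13.png')
im=f['pixels'][:,:,::-1][200:330,360:500]; cv2.imwrite('pics/s13c.png',cv2.resize(im,None,fx=4,fy=4,interpolation=cv2.INTER_CUBIC))
plan([.54,.2781,.059],77.15)
E
```

```text
t 21.10 pos [0.5404 0.2782 0.0593] yang 77.17 width 0.0614 F [-3.  -1.1  5.4] j6 -2.54
tool shift mm [ 0.3 -0.1  0.3] turn about tool z deg 0.02 tilt fix deg [ 0.01  0.01 -0.  ]
```

View pics/s13c.png

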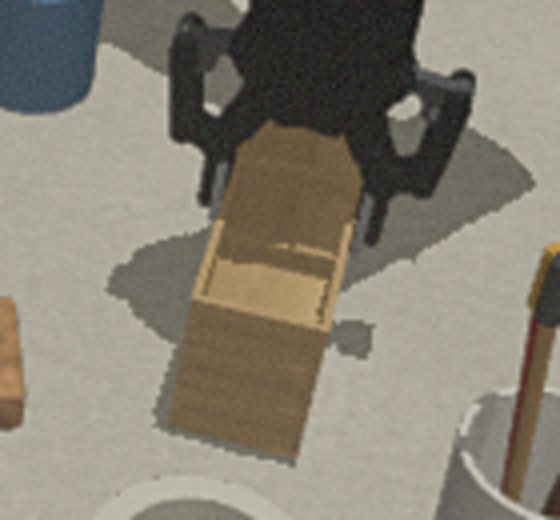

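The tray is nested: the end faces are now one continuous wall from (265,310) to (240,440), with about 7 N of support. Opening and retreating.

send_rows --targets '[[[0, 0, 0, 0, 0, 0, 0.062], [0, 0, 0, 0, 0, 0, 0.066], [0, 0, 0, 0, 0, 0, 0.072], [0, 0, 0, 0, 0, 0, 0.08], [0, 0, 0, 0, 0, 0, 0.08], [0, 0, 0, 0, 0, 0, 0.08], [0, 0, -0.005, 0, 0, 0, 0.08], [0, 0, -0.015, 0, 0, 0, 0.08]]]'

```text
time_s: 22.1
position: [0.5399, 0.2778, 0.0789]
tcp_rot: [-0.351, -3.121, 0.002]
wrist_force: [0.3, -1.1, -0.1]
gripper_width: 0.0798
```

send_rows --targets '[[[0, 0, -0.025, 0, 0, 0, 0.08], [0, 0, -0.03, 0, 0, 0, 0.08], [0, 0, -0.03, 0, 0, 0, 0.08], [0, 0, -0.03, 0, 0, 0, 0.08], [0, 0, -0.02, 0, 0, 0, 0.08], [0, 0, -0.01, 0, 0, 0, 0.08], [0, 0, 0, 0, 0, 0, 0.08], [0, 0, 0, 0, 0, 0, 0.08]]]'

```text
time_s: 23.1
position: [0.5398, 0.2778, 0.2229]
tcp_rot: [-0.351, -3.12, 0.002]
wrist_force: [-0.5, 0.1, -0.0]
gripper_width: 0.0798
```

```bash
python3 - <<'E'
from h import *
f=grab('wrist','w14.png');C=cloud(f); z=C[...,2]
hsv=cv2.cvtColor(f['pixels'],cv2.COLOR_RGB2HSV)
k=(abs(z-.090)<.004)&(hsv[...,1]>55)&(hsv[...,0]<30)&(np.hypot(C[...,0]-.54,C[...,1]-.278)<.11)
v,u=np.nonzero(k); W=(P(f,u,v,.09)[:,:2]*1000).astype(np.float32); print(len(u),cv2.minAreaRect(W), np.median(z[k]))
A=np.c_[C[k][:,:2],np.ones(k.sum())]; print('rim plane',np.linalg.lstsq(A,z[k],rcond=None)[0])
f=grab('scene','s14.png'); f=grab('top','t14.png')
C=cloud(f); z=C[...,2]
for nm,(x,y) in dict(a=(.538,-.274),b=(.477,-.279),c=(.5994,-.2694)).items():
    k=(abs(z-.0945)<.005)&(np.hypot(C[...,0]-x,C[...,1]-y)<.03)&(f['range_z']>0)
    v,u=np.nonzero(k); c,r=cv2.minEnclosingCircle((P(f,u,v,.095)[:,:2]*1000).astype(np.float32)); print(nm,len(u),c,r,np.median(z[k]))
plan([.54,.2781,.059],77.15)
E
```

```text
4491 ((540.658447265625, 279.0565185546875), (61.95511245727539, 189.8773956298828), 77.16690063476562) 0.08972257453778448
rim plane [-7.90383101e-05  1.02020159e-03  8.93450935e-02]
a 249 (537.26220703125, -273.7861633300781) 21.934795379638672 0.09424650379455723
b 248 (475.95147705078125, -278.74365234375) 22.17813491821289 0.0944087139870119
c 250 (599.7516479492188, -267.80731201171875) 22.172943115234375 0.09383575763195084
t 23.25 pos [0.54   0.2779 0.2229] yang 77.16 width 0.0802 F [-0.4 -0.   1. ] j6 -2.54
tool shift mm [ -0.2   0.5 163.9] turn about tool z deg 0.01 tilt fix deg [-0.09 -0.07  0.  ]
```

View pics/w14.png

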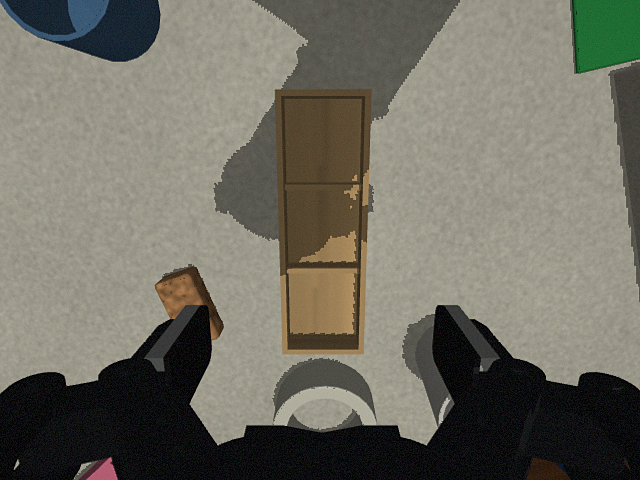

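View pics/s14.png

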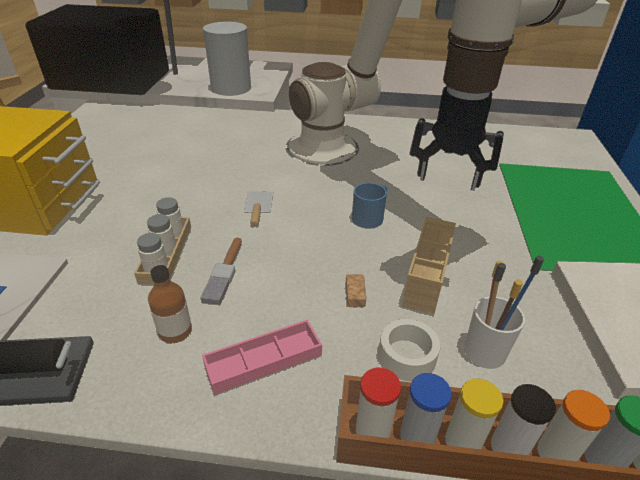

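The pictures show three pots in the left tray at (150 to 170, 205 to 250), the pile now three high at (430,265), and the gripper clear. The tray rim is at 89.7 mm (90 expected), level, with its centre 1 mm off. Handing in.

```bash
python3 -c "
from h import *
print(manip.finish_job())"
```

```text
the job is handed in; nothing more can be done
None
```

I moved the lone pot into the empty far pocket of the two-pot tray, then stacked the emptied tray on the pile. The job was handed in at about 23 s of the 61 s allowed, and it reports no verdict.

- **Pots:** All three lids are at 94–95 mm against 95 expected. Before I moved on to the tray, each pot measured within about 2 mm of its pocket centre and the pots looked upright.
- **Stacked tray:** Its rim is at 89.7 mm against 90 expected and level. It is centred within about 1 mm of the pile and within 0.1° of its direction.
- **Other checks:** The gripper is open and about 13 cm above the pile. In the last scene picture the bystanders and the pink tray look unmoved, though I did not measure them individually.

No final check failed. One intermediate measurement gave an unusable result: the circle fit on the lid of the held pot did not match its known radius. I used the lid's measured edge instead, which agreed with the pot's position at the grasp, and corrected the placement by 2 mm.

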